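Make up a case of four mounted sections and lock it

TASK

The aluminium case is to go out with exactly four of the large resin-mounted sections in it and no small ones; some sections are in it already, so count them, add or take out what is needed, and leave every section that does not travel on the wooden tray. Stand each section flat with its polished face up, in the case one to a compartment, and set it down rather than dropping it. Then shut the lid and push the locking rod, tip first from the side of the tray, through all three eyes on the front of the case; do not shift the bottles, the jar or the tape.

Things in the scene. Friction and masses are not known exactly. Their poses are not given: they have to be found in the camera images.
- case: shallow aluminium sample case, 130 (x) by 192 mm (y), fixed. Origin: centre of its underside, z up; front -x, lid hinged along the back +x. Floor 3 mm thick, walls 11 mm high in all; ribs 5 mm above the floor make 6 compartments, 61 mm square, centred at x = -31, 31 and y = -62, 0, 62 mm. Its front carries three eyes; the shut case's sides are at y = -97 and 97 mm
- case_lid (a joint): hinge of the case's deep lid, rad: 0 = shut, about 1.8 = open, leaning back, 2.3 = stop. Axis along the case's y at x = 68.5, z = 11 mm in the case's frame. The lid reaches 134 mm from the axis to its front edge; shut, its flat top is at z = 38 mm, the underside at 35. Stiff: it stays at any angle, 0.3 N m moves it
- lid_front (a point): middle of the upper front edge of the lid (moves with it). The lid also carries one eye on its front, at y = 60 mm in the case's frame, that comes between the two eyes of the base and in line with them when the lid is shut
- eye_first (a point): centre of the base's eye nearest the case's +y end, where the rod goes in towards the case's -y: a ring of 4 mm round steel bar, 14 mm clear, hole along the case's y, at x = -77, y = 80, z = 24 mm in the case's frame
- eye_last (a point): centre of the base's other eye, alike, at x = -77, y = 40, z = 24 mm in the case's frame; the rod must go through the first eye, the lid's eye and then this one
- locking_rod: rod: steel shaft 8 mm in diameter, 90 mm long, tapered tip; collar 17 mm in diameter, 4 mm thick; black ridged handle 14 mm in diameter, 36 mm long. Origin on the axis at the collar's face, x towards the tip: tip at 90 mm, handle from -4 to -40 mm (gripped at -28 mm the fingers clear the case's side). Starts lying on the bench between case and tray
- rod_tip (a point): tip of the locking rod
- wood_tray: wood-grain tray, 302 mm (its x) by 372 mm (its y), fixed, its long side across in front of the robot. Origin at the centre of its underside; floor 3 mm thick, usable 264 by 334 mm, rim 20 mm high
- large_1: a ceramic section cast in a large resin disc, 38 mm in diameter and 28 mm high, cream-coloured, with a slice of pottery showing in the polished top face. Origin at the centre of its underside, z up out of the polished face. It starts standing face up, in the case or on the tray
- large_2: a ceramic section cast in a large resin disc, 38 mm in diameter and 28 mm high, cream-coloured, with a slice of pottery showing in the polished top face. Origin at the centre of its underside, z up out of the polished face. It starts standing face up, in the case or on the tray
- large_3: a ceramic section cast in a large resin disc, 38 mm in diameter and 28 mm high, cream-coloured, with a slice of pottery showing in the polished top face. Origin at the centre of its underside, z up out of the polished face. It starts standing face up, in the case or on the tray
- large_4: a ceramic section cast in a large resin disc, 38 mm in diameter and 28 mm high, cream-coloured, with a slice of pottery showing in the polished top face. Origin at the centre of its underside, z up out of the polished face. It starts standing face up, in the case or on the tray
- large_5: a ceramic section cast in a large resin disc, 38 mm in diameter and 28 mm high, cream-coloured, with a slice of pottery showing in the polished top face. Origin at the centre of its underside, z up out of the polished face. It starts standing face up, in the case or on the tray
- small_1: a ceramic section cast in a small resin disc, 25 mm in diameter and 28 mm high, cream-coloured, with a slice of pottery showing in the polished top face. Origin at the centre of its underside, z up out of the polished face. It starts standing face up, in the case or on the tray
- small_2: a ceramic section cast in a small resin disc, 25 mm in diameter and 28 mm high, cream-coloured, with a slice of pottery showing in the polished top face. Origin at the centre of its underside, z up out of the polished face. It starts standing face up, in the case or on the tray
- small_3: a ceramic section cast in a small resin disc, 25 mm in diameter and 28 mm high, cream-coloured, with a slice of pottery showing in the polished top face. Origin at the centre of its underside, z up out of the polished face. It starts standing face up, in the case or on the tray
- stand_front (a point): point on the bench below the front of the fixed vase stand behind the work: a round white collar, 190 mm in outer radius, from 170 to 200 mm high, centred 190 mm beyond this point along x, on narrow black legs, with sheeting hung round it; keep the hand and arm clear of it
- tape_roll: roll of masking tape, about 100 mm across and 20 mm high, lying on the tray; a bystander, origin at the centre of its underside
- resin_bottle: orange bottle with a red cap, 52 mm in diameter, 105 mm high, standing on the bench; a bystander, origin at the centre of its underside
- ethanol_bottle: white bottle with a blue cap, 58 mm in diameter, 130 mm high; a bystander, origin at the centre of its underside
- jar_plaster: white jar with a blue lid, 70 mm in diameter, 70 mm high; a bystander, origin at the centre of its underside

How it is judged:
At the end, for the whole second after the job is handed in: Exactly 4 large sections flat (0.12 rad), face up on the case floor; the other large and all 3 small ones so on the tray floor; lid shut (under 0.03 rad); rod through all 3 eyes, tip 6 mm or more past the last eye's centre, collar outside the first; all at rest (0.02 m/s) ((((x of large_2 in the frame of case between -0.062 and 0.062 m and y of large_2 in the frame of case between -0.093 and 0.093 m and z of large_2 in the frame of case between 0 and 0.006 m and angle between large_2's own z axis and vertical below 0.12 rad) and (x of large_3 in the frame of case between -0.062 and 0.062 m and y of large_3 in the frame of case between -0.093 and 0.093 m and z of large_3 in the frame of case between 0 and 0.006 m and angle between large_3's own z axis and vertical below 0.12 rad) and (x of large_4 in the frame of case between -0.062 and 0.062 m and y of large_4 in the frame of case between -0.093 and 0.093 m and z of large_4 in the frame of case between 0 and 0.006 m and angle between large_4's own z axis and vertical below 0.12 rad) and (x of large_5 in the frame of case between -0.062 and 0.062 m and y of large_5 in the frame of case between -0.093 and 0.093 m and z of large_5 in the frame of case between 0 and 0.006 m and angle between large_5's own z axis and vertical below 0.12 rad) and (x of large_1 in the frame of wood_tray between -0.136 and 0.136 m and y of large_1 in the frame of wood_tray between -0.171 and 0.171 m and z of large_1 in the frame of wood_tray between 0 and 0.008 m and angle between large_1's own z axis and vertical below 0.12 rad)) or ((x of large_1 in the frame of case between -0.062 and 0.062 m and y of large_1 in the frame of case between -0.093 and 0.093 m and z of large_1 in the frame of case between 0 and 0.006 m and angle between large_1's own z axis and vertical below 0.12 rad) and (x of large_3 in the frame of case between -0.062 and 0.062 m and y of large_3 in the frame of case between -0.093 and 0.093 m and z of large_3 in the frame of case between 0 and 0.006 m and angle between large_3's own z axis and vertical below 0.12 rad) and (x of large_4 in the frame of case between -0.062 and 0.062 m and y of large_4 in the frame of case between -0.093 and 0.093 m and z of large_4 in the frame of case between 0 and 0.006 m and angle between large_4's own z axis and vertical below 0.12 rad) and (x of large_5 in the frame of case between -0.062 and 0.062 m and y of large_5 in the frame of case between -0.093 and 0.093 m and z of large_5 in the frame of case between 0 and 0.006 m and angle between large_5's own z axis and vertical below 0.12 rad) and (x of large_2 in the frame of wood_tray between -0.136 and 0.136 m and y of large_2 in the frame of wood_tray between -0.171 and 0.171 m and z of large_2 in the frame of wood_tray between 0 and 0.008 m and angle between large_2's own z axis and vertical below 0.12 rad)) or ((x of large_1 in the frame of case between -0.062 and 0.062 m and y of large_1 in the frame of case between -0.093 and 0.093 m and z of large_1 in the frame of case between 0 and 0.006 m and angle between large_1's own z axis and vertical below 0.12 rad) and (x of large_2 in the frame of case between -0.062 and 0.062 m and y of large_2 in the frame of case between -0.093 and 0.093 m and z of large_2 in the frame of case between 0 and 0.006 m and angle between large_2's own z axis and vertical below 0.12 rad) and (x of large_4 in the frame of case between -0.062 and 0.062 m and y of large_4 in the frame of case between -0.093 and 0.093 m and z of large_4 in the frame of case between 0 and 0.006 m and angle between large_4's own z axis and vertical below 0.12 rad) and (x of large_5 in the frame of case between -0.062 and 0.062 m and y of large_5 in the frame of case between -0.093 and 0.093 m and z of large_5 in the frame of case between 0 and 0.006 m and angle between large_5's own z axis and vertical below 0.12 rad) and (x of large_3 in the frame of wood_tray between -0.136 and 0.136 m and y of large_3 in the frame of wood_tray between -0.171 and 0.171 m and z of large_3 in the frame of wood_tray between 0 and 0.008 m and angle between large_3's own z axis and vertical below 0.12 rad)) or ((x of large_1 in the frame of case between -0.062 and 0.062 m and y of large_1 in the frame of case between -0.093 and 0.093 m and z of large_1 in the frame of case between 0 and 0.006 m and angle between large_1's own z axis and vertical below 0.12 rad) and (x of large_2 in the frame of case between -0.062 and 0.062 m and y of large_2 in the frame of case between -0.093 and 0.093 m and z of large_2 in the frame of case between 0 and 0.006 m and angle between large_2's own z axis and vertical below 0.12 rad) and (x of large_3 in the frame of case between -0.062 and 0.062 m and y of large_3 in the frame of case between -0.093 and 0.093 m and z of large_3 in the frame of case between 0 and 0.006 m and angle between large_3's own z axis and vertical below 0.12 rad) and (x of large_5 in the frame of case between -0.062 and 0.062 m and y of large_5 in the frame of case between -0.093 and 0.093 m and z of large_5 in the frame of case between 0 and 0.006 m and angle between large_5's own z axis and vertical below 0.12 rad) and (x of large_4 in the frame of wood_tray between -0.136 and 0.136 m and y of large_4 in the frame of wood_tray between -0.171 and 0.171 m and z of large_4 in the frame of wood_tray between 0 and 0.008 m and angle between large_4's own z axis and vertical below 0.12 rad)) or ((x of large_1 in the frame of case between -0.062 and 0.062 m and y of large_1 in the frame of case between -0.093 and 0.093 m and z of large_1 in the frame of case between 0 and 0.006 m and angle between large_1's own z axis and vertical below 0.12 rad) and (x of large_2 in the frame of case between -0.062 and 0.062 m and y of large_2 in the frame of case between -0.093 and 0.093 m and z of large_2 in the frame of case between 0 and 0.006 m and angle between large_2's own z axis and vertical below 0.12 rad) and (x of large_3 in the frame of case between -0.062 and 0.062 m and y of large_3 in the frame of case between -0.093 and 0.093 m and z of large_3 in the frame of case between 0 and 0.006 m and angle between large_3's own z axis and vertical below 0.12 rad) and (x of large_4 in the frame of case between -0.062 and 0.062 m and y of large_4 in the frame of case between -0.093 and 0.093 m and z of large_4 in the frame of case between 0 and 0.006 m and angle between large_4's own z axis and vertical below 0.12 rad) and (x of large_5 in the frame of wood_tray between -0.136 and 0.136 m and y of large_5 in the frame of wood_tray between -0.171 and 0.171 m and z of large_5 in the frame of wood_tray between 0 and 0.008 m and angle between large_5's own z axis and vertical below 0.12 rad))) and x of small_1 in the frame of wood_tray between -0.136 and 0.136 m and y of small_1 in the frame of wood_tray between -0.171 and 0.171 m and z of small_1 in the frame of wood_tray between 0 and 0.008 m and angle between each of small_1, small_2, small_3's own z axis and vertical below 0.12 rad and x of small_2 in the frame of wood_tray between -0.136 and 0.136 m and y of small_2 in the frame of wood_tray between -0.171 and 0.171 m and z of small_2 in the frame of wood_tray between 0 and 0.008 m and x of small_3 in the frame of wood_tray between -0.136 and 0.136 m and y of small_3 in the frame of wood_tray between -0.171 and 0.171 m and z of small_3 in the frame of wood_tray between 0 and 0.008 m and value of joint case_lid below 0.03 rad and x of rod_tip in the frame of case between -0.087 and -0.067 m and z of rod_tip in the frame of case between 0.014 and 0.034 m and x of locking_rod in the frame of case between -0.087 and -0.067 m and z of locking_rod in the frame of case between 0.014 and 0.034 m and y of rod_tip in the frame of case below 0.034 m and y of locking_rod in the frame of case above 0.084 m and angle between the x axis of locking_rod and the y axis of case, either way round below 0.15 rad and linear speed of each of large_1, large_2, large_3, large_4, large_5, small_1, small_2, small_3, locking_rod below 0.02 m/s); the robot touches nothing.
It fails at once if a section is dropped or thrown: it moves at more than 0.8 m/s without the fingers on it ((linear speed of large_1 above 0.8 m/s and contact force between the fingers and large_1 below 0.05 N) or (linear speed of large_2 above 0.8 m/s and contact force between the fingers and large_2 below 0.05 N) or (linear speed of large_3 above 0.8 m/s and contact force between the fingers and large_3 below 0.05 N) or (linear speed of large_4 above 0.8 m/s and contact force between the fingers and large_4 below 0.05 N) or (linear speed of large_5 above 0.8 m/s and contact force between the fingers and large_5 below 0.05 N) or (linear speed of small_1 above 0.8 m/s and contact force between the fingers and small_1 below 0.05 N) or (linear speed of small_2 above 0.8 m/s and contact force between the fingers and small_2 below 0.05 N) or (linear speed of small_3 above 0.8 m/s and contact force between the fingers and small_3 below 0.05 N)).
It fails at once if a bottle, the jar or the tape roll is shifted by more than 25 mm (distance of any of resin_bottle, ethanol_bottle, jar_plaster, tape_roll from where it was at the start of the episode above 0.025 m).
It also fails if it takes over 72 s, if anything falls off the work surface, if the arm or the gripper's body presses on something with over 40 N, if the wrist force passes 120 N, or if a joint passes its speed limit or range.

ROBOT

A 6-joint arm with a two-finger parallel gripper is mounted at the origin on a cart in front of the work surface, level with it; the furniture and walls round the work are solid. World frame = base frame: x ahead of the robot, y to its left, z up, the work surface at z = 0. Lengths are in m, angles in rad, forces in N, time in s.
With the tool pointing down it reaches from about 0.375 to 0.925 m from the base axis. Payload 5.7 kg.
Tool frame: the origin (TCP) lies at the very end of the fingers, on their centre line; the grasp point (between the pads) lies 19 mm behind it; z points along the fingers, y is the line along which they close (so a half turn about z gives the same grasp; the last joint's range is limited). The gripper opens to 85 mm and grips with 20 to 120 N. Pads are 22 mm wide; open, the fingers measure 114 mm over their backs; the gripper's body (76 mm by 85 mm) begins 54 mm behind the grasp point. The pads swing forward as they close: fully open they stand 13 mm farther back than shut.
Start: joints at [-0.115, 0.359, 1.51, -0, 1.272, -0.115], TCP at [0.6, -0, 0.231] pointing down, gripper open.
Joint ranges: [-2.97, 2.97], [-1.01, 2.36], [0.21, 2.38], [-0.96, 4.11], [0.2, 2.71], [-2.98, 2.98]. Speed limits (rad/s): [2.39, 2.39, 3.14, 3.14, 3.14, 3.14].

INTERFACE

Orientations are given as a 3x3 rotation matrix whose columns are the frame's x, y, z axes.
In Python, from bench import arm gives the robot as it stands.
- The arm moves only by the shell command python3 -m crank 'ROWS' [FORCE]. ROWS is JSON, a list of rows, each a list of 5 numbers: the opening, from -1 (shut) to 1 (fully open), then the shift along the world's x, y, z in mm, then the turn about the world's z in rad. In form: [[jaw, x, y, z, yaw], ...]. A call has exactly 8 rows; each row is the pose to reach, as a shift and turn from the pose commanded when the call began; what a row does not reach only later rows make up. A row lasts 1/8 s, in which the tool goes at most 62.5 mm and 10.7 degrees, less where a joint would pass 70% of its speed; a pose out of reach is approached as far as the arm can. A call with a gripper value outside its range is refused whole. The fingers move at their own pace and stop on an object; FORCE is the grip in N (left out, the last holds). Time passes only in rows, so rows that repeat a pose let the fingers close, or fill a call up. It gives the time, the measured TCP pose, the force, the opening and the grip force at its end, in the units of the state.
- arm.state(): the state, without advancing time (a new reading comes with each control period).
- arm.camera(name): name is "scene" or "side" or "wrist"; returns (picture, depth): 384x512x3 uint8, red, green, blue; 384x512 float32, m along the optical axis (not along the pixel's ray), 0 where there is no reading.
- arm.calibration(name): a dict with "fx", "fy", "cx", "cy" (pixels), "T" (4x4, takes a point from camera to world coordinates). Camera axes: x right, y down, z forward; pixel columns grow to the right and rows downward; lengths in m; the calibration is good to about 2 mm. A picture is of the moment at which its call begins: read the wrist's pose just before it. calibration takes no time and is no camera call; for the wrist camera it gives the pose at the moment of the call.
- arm.hand_in(): hands the job in; it is judged then, once.
Trained networks look in the newest picture that a camera, given by its name, has taken for a name from the list of things; names that differ only in an ending like _2 or _b are one class to them, and where a whole thing is asked for, a point or a joint stands for the part that bears it (a point fixed in the world has none). Each returns a list of dicts, best first, with "conf" (0 to 1); they miss things now and then, are a little off and sometimes report something else, mostly with a low value. They report only what shows in the picture. A call takes as long as a camera call.
- arm.outline_of(camera, target): "region" (384x512 bool, what is visible of it) and "pixel" ([column, row] in pixels, amid what is visible of it).
- arm.landmark_of(camera, target): "pixel" ([column, row] in pixels: a listed point, or the origin of a listed thing).
The state is a dict: "time": time; "joint_positions": joint angles; "joint_velocities": joint speeds; "joint_efforts": joint torques, N m; "tool_pos": TCP position; "tcp_rot": TCP orientation; "force": force on the tool from outside, world axes, zero at the start; "moment": the same for the moment, N m; "grip_width": finger opening in m; "grip_force": force on a finger pad.
Only numpy, scipy, OpenCV 4.12 (cv2) and the standard library are available. Lean on these libraries where they do the work, as an engineer would, in place of code of your own. Each camera call takes 0.05 s, during which the arm holds its last target. There are 200 camera calls.

## Working session

There is one attempt and no reset: what is moved stays moved. The work goes in short steps, Python scripts to look and compute and a shell command to move; the robot and the scene stay as the last step left them, time stands still between calls to the robot, and variables do not carry over. Pictures are saved under pics/ and viewed, at most 14 in all, crops included, and the job is handed in when it is done.

```bash
ls; mkdir -p pics
cat > h.py <<'E'
import numpy as np, cv2
from bench import arm
def look(cam,name=None):
    im,d=arm.camera(cam); c=arm.calibration(cam)
    if name: cv2.imwrite(f'pics/{name}.png',im[:,:,::-1])
    return im,d,c
def cloud(d,c):
    v,u=np.mgrid[0:384,0:512]
    P=np.stack([(u-c['cx'])/c['fx']*d,(v-c['cy'])/c['fy']*d,d],-1)
    return P@np.array(c['T'])[:3,:3].T+np.array(c['T'])[:3,3]
def ray(px,c,z):
    T=np.array(c['T']); r=T[:3,:3]@np.array([(px[0]-c['cx'])/c['fx'],(px[1]-c['cy'])/c['fy'],1]); o=T[:3,3]
    return o+r*(z-o[2])/r[2]
E
python3 - <<'E'
from h import *
np.set_printoptions(precision=3,suppress=True)
for cam in ['scene','side']:
    im,d,c=look(cam,cam+'0'); P=cloud(d,c)
    print(cam,np.array(c['T'])[:3,3])
    for t in ['large_1','small_1','case','case_lid','wood_tray','locking_rod','tape_roll','resin_bottle','ethanol_bottle','jar_plaster']:
        for o in arm.outline_of(cam,t):
            m=o['region']&(d>0)
            if o['conf']<.3 or m.sum()<5: continue
            q=P[m]; top=q[q[:,2]>np.percentile(q[:,2],95)-.006]
            print(t,round(o['conf'],2),np.array(o['pixel']),m.sum(),np.median(top,0),q.min(0),q.max(0))
    for t in ['eye_first','eye_last','lid_front','rod_tip','locking_rod','case','wood_tray','stand_front']:
        for o in arm.landmark_of(cam,t)[:1]:
            z={'eye_first':.024,'eye_last':.024,'rod_tip':.006,'locking_rod':.008}.get(t,0)
            print('LM',t,round(o['conf'],2),np.array(o['pixel']),ray(o['pixel'],c,z))
E
```

```text
pics
scene [ 0.065 -0.986  1.245]
large_1 0.69 [178.2 146. ] 86 [0.451 0.361 0.029] [ 0.434  0.34  -0.001] [0.469 0.381 0.035]
large_1 0.61 [244.7 235.4] 156 [ 0.479 -0.124  0.029] [ 0.461 -0.142 -0.001] [ 0.5   -0.086  0.036]
large_1 0.58 [181.7 161.6] 103 [0.429 0.256 0.029] [ 0.41   0.24  -0.004] [0.444 0.284 0.034]
large_1 0.53 [273.8 241.1] 156 [ 0.536 -0.191  0.03 ] [ 0.519 -0.209 -0.001] [ 0.564 -0.167  0.037]
large_1 0.53 [204.6 156.9] 115 [0.525 0.264 0.029] [0.505 0.242 0.001] [0.547 0.283 0.035]
large_1 0.45 [289.7 226.5] 1797 [ 0.612 -0.205  0.139] [ 0.568 -0.298 -0.005] [0.706 0.01  0.162]
large_1 0.31 [276.7 179.2] 324 [ 0.651 -0.007  0.102] [ 0.626 -0.031  0.002] [0.676 0.013 0.107]
small_1 0.62 [281. 236.] 3565 [ 0.613 -0.206  0.139] [ 0.429 -0.298 -0.008] [ 0.702 -0.025  0.162]
small_1 0.53 [216.3 164.1] 45 [0.525 0.19  0.029] [0.515 0.174 0.   ] [0.539 0.204 0.033]
small_1 0.42 [197. 176.] 68 [0.453 0.186 0.029] [ 0.44   0.172 -0.003] [0.473 0.208 0.033]
case 0.61 [281.6 233.2] 3637 [ 0.613 -0.205  0.139] [ 0.435 -0.298 -0.008] [ 0.702 -0.025  0.162]
case_lid 0.98 [
[... 2935 characters left out ...]
.618 -0.171  0.143] [ 0.437 -0.298  0.001] [ 0.635 -0.08   0.165]
ethanol_bottle 0.48 [249.5 147.1] 176 [ 0.602 -0.416  0.132] [ 0.569 -0.518  0.002] [ 0.628 -0.277  0.145]
jar_plaster 0.67 [276.4 154.4] 309 [ 0.489 -0.476  0.072] [ 0.448 -0.707  0.   ] [ 0.524 -0.441  0.075]
LM eye_first 0.88 [292.4 196.8] [ 0.445 -0.075  0.024]
LM eye_last 0.79 [291.7 190.2] [ 0.443 -0.128  0.024]
LM lid_front 0.83 [241.  156.4] [ 0.643 -0.522  0.   ]
LM rod_tip 0.58 [250.3 216.5] [0.598 0.034 0.006]
LM locking_rod 0.57 [275.  213.5] [0.513 0.018 0.008]
LM case 0.91 [272.4 190.2] [ 0.513 -0.176  0.   ]
LM wood_tray 0.76 [280.7 263.2] [0.509 0.29  0.   ]
LM stand_front 0.21 [277.1 213.4] [0.505 0.004 0.   ]
```

```bash
python3 -c "
import cv2,numpy as np
a=cv2.imread('pics/scene0.png');b=cv2.imread('pics/side0.png')
cv2.imwrite('pics/s0.png',cv2.resize(a,(800,600)))"
```

```text
(no output)
```

View pics/s0.png

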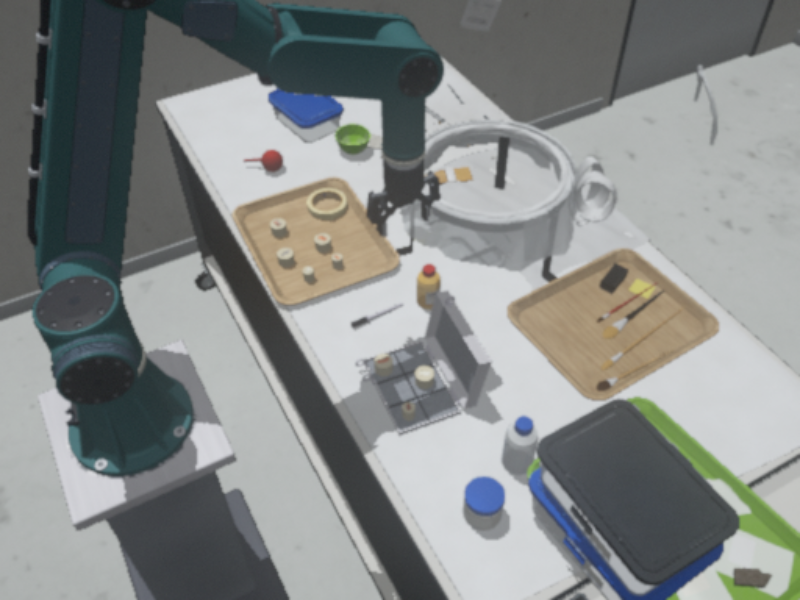

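View pics/side0.png

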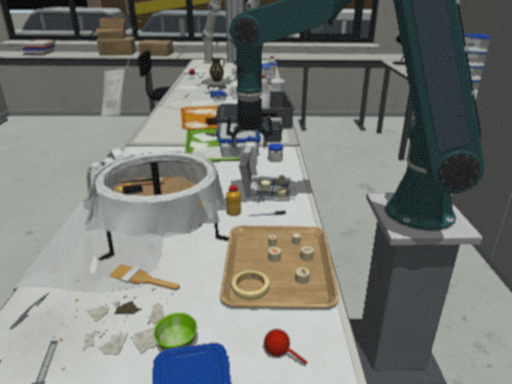

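The scene holds two large sections and one small one in the case. Three large and two small are on the tray. I'll measure from close by with the wrist camera.

```bash
python3 -m crank '[[1,-30,-30,30,0],[1,-60,-60,60,0],[1,-90,-90,90,0],[1,-120,-130,120,0],[1,-120,-130,140,0],[1,-120,-130,140,0],[1,-120,-130,140,0],[1,-120,-130,140,0]]' 40
cat > see.py <<'E'
from h import *
import sys
np.set_printoptions(precision=4,suppress=True)
def see(name,objs,lms):
    s=arm.state(); im,d,c=look('wrist',name); P=cloud(d,c)
    print(s['time'],s['tool_pos'],np.array(s['tcp_rot']).ravel(),'cam',np.array(c['T'])[:3,3],np.array(c['T'])[:3,2])
    for t in objs:
        for o in arm.outline_of('wrist',t):
            m=o['region']&(d>0)
            if o['conf']<.3 or m.sum()<5: continue
            q=P[m]; zt=np.percentile(q[:,2],90); top=q[abs(q[:,2]-zt)<.004]
            (cc,r)=cv2.minEnclosingCircle(top[:,:2].astype(np.float32))
            print(t,round(o['conf'],2),np.array(o['pixel']),m.sum(),'ztop',zt,'med',np.median(top,0)[:2],'circ',np.array(cc),round(r,4))
    for t,z in lms:
        for o in arm.landmark_of('wrist',t)[:3]:
            print('LM',t,round(o['conf'],2),np.array(o['pixel']),ray(o['pixel'],c,z))
    return im,d,c,P
E
python3 - <<'E'
from see import *
im,d,c,P=see('w1',['large_1','small_1','case','locking_rod','case_lid'],[('eye_first',.024),('eye_last',.024),('lid_front',.15),('case',0),('rod_tip',.008),('locking_rod',.008),('large_1',.003),('small_1',.003)])
E
```

```text
time: 2.9
tool_pos: [0.4797, -0.1293, 0.3699]
tcp_rot: [[-0.001, 1.0, -0.002], [1.0, 0.001, 0.001], [0.001, -0.002, -1.0]]
force: [0.3, 0.7, -0.2]
grip_width: 0.0852
grip_force: 0.0
2.9 [ 0.4797 -0.1293  0.3699] [-0.001   1.     -0.0023  1.      0.001   0.001   0.001  -0.0023 -1.    ] cam [ 0.4797 -0.0562  0.5123] [-0.0015 -0.2845 -0.9587]
large_1 0.95 [292.2 185.7] 551 ztop 0.03171087934514988 med [ 0.5403 -0.1872] circ [ 0.5402 -0.1875] 0.0189
large_1 0.85 [257.8 150.5] 566 ztop 0.03178487886127837 med [ 0.4835 -0.1201] circ [ 0.484  -0.1207] 0.019
small_1 0.77 [255.1 221.8] 243 ztop 0.031520588819291775 med [ 0.4747 -0.2422] circ [ 0.4741 -0.2426] 0.012
case 0.85 [319.9 187.5] 17904 ztop 0.13966587135435116 med [ 0.6186 -0.1707] circ [ 0.6161 -0.1966] 0.0976
locking_rod 0.63 [291.2  47.7] 693 ztop 0.015743195097199972 med [0.498  0.0111] circ [0.512  0.0114] 0.0349
locking_rod 0.54 [322.4 187.7] 17521 ztop 0.1397007981701348 med [ 0.6184 -0.1702] circ [ 0.6141 -0.1961] 0.0971
case_lid 0.97 [350.3 196. ] 8862 ztop 0.14152918508254222 med [ 0.6182 -0.1698] circ [ 0.6151 -0.1963] 0.0971
LM eye_first 0.55 [233.  130.2] [ 0.4457 -0.0997  0.024 ]
LM eye_last 0.65 [227.  158.2] [ 0.4361 -0.1406  0.024 ]
LM lid_front 0.87 [380.5 220.1] [ 0.6239 -0.1908  0.15  ]
LM case 0.79 [277.4 182.9] [ 0.5131 -0.1841  0.    ]
LM case 0.45 [224.3 156.5] [ 0.4298 -0.1421  0.    ]
LM rod_tip 0.84 [347.6  44.6] [0.6064 0.0166 0.008 ]
LM locking_rod 0.85 [283.  49.] [0.5165 0.0108 0.008 ]
LM locking_rod 0.58 [231.6 129.2] [ 0.4425 -0.0997  0.008 ]
LM large_1 0.68 [292.  183.4] [ 0.536  -0.1841  0.003 ]
LM large_1 0.65 [260.4 147.5] [ 0.4858 -0.1276  0.003 ]
LM small_1 0.59 [253.4 217.4] [ 0.475  -0.2414  0.003 ]
```

View pics/w1.png

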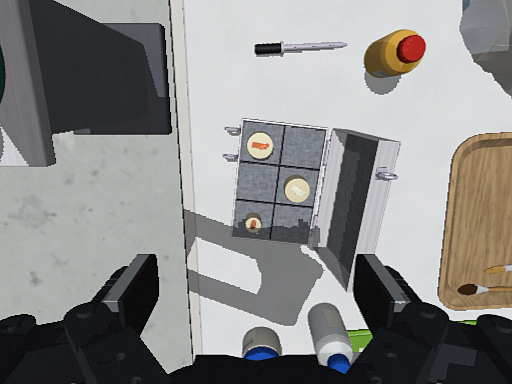

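The picture shows the rod at about (300,47), pointing +x, and large sections at (260,146) and (297,188). The small one is at (253,224), the eyes at (233,130) and (230,157), and the lid eye at (386,175). Next I'll fit the case yaw.

Run:
```python
from see import *
from scipy.optimize import least_squares
im,d,c=look('wrist'); P=cloud(d,c)
q=P[(d>0)].reshape(-1,3)
def pca(m):
    x=q[m][:,:2]; v=np.linalg.svd(x-x.mean(0),full_matrices=False)[2][0]; v*=np.sign(v[1]); return m.sum(),x.mean(0),'yaw',-np.arctan2(v[0],v[1])
b=(q[:,0]>.4)&(q[:,0]<.72)&(q[:,1]<0)&(q[:,1]>-.32)
print('lid top',pca(b&(q[:,2]>.134)&(q[:,2]<.170)&(q[:,0]<.66)))
w=b&(q[:,2]>.0085)&(q[:,2]<.0135)&(q[:,0]<.60)
x=q[w][:,:2]; print(len(x),x.min(0),x.max(0))
def loc(p,x):
    cc,s=np.cos(p[2]),np.sin(p[2]); e=x-p[:2]; return np.c_[e[:,0]*cc+e[:,1]*s,-e[:,0]*s+e[:,1]*cc]
def res(p,ret=False):
    l=loc(p,x); D=np.min([abs(abs(l[:,0])-.0643),abs(abs(l[:,1])-.0953)],0); return D
for y0 in (-.05,-.1,-.2):
    r=least_squares(res,[.513,-.182,y0],loss='soft_l1',f_scale=.002,x_scale=[.01,.01,.1]); print(r.x,r.cost,(res(r.x)<.002).mean())
for t in ['eye_first','eye_last','case']:
  for o in arm.landmark_of('wrist',t)[:1]: print(t,o['pixel'],ray(o['pixel'],c,0 if t=='case' else .024),loc(r.x,ray(o['pixel'],c,0 if t=='case' else .024)[None,:2]))
# eyes & lid-top z
e=b&(q[:,2]>.018)&(q[:,2]<.038); l=loc(r.x,q[:,:2]); ee=e&(l[:,0]<-.066)&(l[:,0]>-.1)
print('eye pts case frame',np.c_[l[ee],q[ee][:,2]][:40:2])
for n,p in [('l1',(.4838,-.1205)),('l2',(.5403,-.1873)),('s',(.4743,-.2424))]: print(n,loc(r.x,np.array([p])))
# rod
k=(q[:,2]>.004)&(q[:,2]<.02)&(q[:,1]>-.03)&(q[:,1]<.05)&(q[:,0]>.45)&(q[:,0]<.62); print('rod',pca(k),q[k].min(0),q[k].max(0))
o=arm.outline_of('wrist','locking_rod'); m=o[0]['region']; h=m&(im.sum(2)<200)&(d>0); print('handle',h.sum(),P[h].mean(0),P[h].min(0),P[h].max(0))
```

```text
lid top (np.int64(2617), array([ 0.618, -0.173]), 'yaw', np.float64(-0.13601188673931003))
1590 [ 0.4376 -0.2897] [ 0.6    -0.0842]
[ 0.5209 -0.1845  0.0039] 0.020861853937727742 0.18050314465408804
[ 0.5209 -0.1845  0.0039] 0.020861853937945023 0.18050314465408804
[ 0.521  -0.1843  0.0072] 0.020859735478758214 0.1811320754716981
eye_first [229.2, 128.8] [ 0.4412 -0.0988  0.024 ] [[-0.0792  0.0861]]
eye_last [229.1, 157.1] [ 0.4401 -0.1401  0.024 ] [[-0.0806  0.0448]]
case [260.1, 339.8] [ 0.4881 -0.4846  0.    ] [[-0.0351 -0.3001]]
eye pts case frame [[-0.0864  0.0903  0.0263]
 [-0.0839  0.0899  0.0218]
 [-0.0846  0.0892  0.0307]
 [-0.0816  0.0893  0.0326]
 [-0.0788  0.0892  0.0317]
 [-0.0709  0.0883  0.0205]
 [-0.0681  0.0882  0.0193]
 [-0.0863  0.0876  0.0285]
 [-0.083   0.088   0.0335]
 [-0.0801  0.088   0.0335]
 [-0.0771  0.0881  0.0353]
 [-0.0745  0.0879  0.0327]
 [-0.0718  0.0877  0.0308]
 [-0.069   0.0876  0.0297]
 [-0.0664  0.0872  0.0252]
 [-0.0818  0.0864  0.0313]
 [-0.0787  0.0866  0.034 ]
 [-0.0758  0.0867  0.0348]
 [-0.0731  0.0865  0.0329]
 [-0.0704  0.0863  0.0309]]
l1 [[-0.0367  0.0641]]
l2 [[ 0.0193 -0.0031]]
s [[-0.0471 -0.0577]]
rod (np.int64(726), array([0.5307, 0.0131]), 'yaw', np.float64(-1.5140244509304277)) [ 0.4545 -0.0283  0.004 ] [0.6172 0.0485 0.019 ]
handle 253 [0.4945 0.0107 0.0143] [0.4771 0.0041 0.0065] [0.5123 0.0185 0.019 ]
```

Run:
```python
from see import *
im,d,c=look('wrist'); P=cloud(d,c); q=P
b=(d>0)&(q[...,0]>.41)&(q[...,0]<.458)&(q[...,1]<-.07)&(q[...,1]>-.17)&(q[...,2]>.017)&(q[...,2]<.04)
n,lab=cv2.connectedComponents(b.astype(np.uint8))
for i in range(1,n):
    m=lab==i
    if m.sum()>8: print(m.sum(),q[m].mean(0),q[m].min(0),q[m].max(0))
z=q[...,2]; L=(d>0)&(q[...,0]>.57)&(q[...,0]<.70)&(q[...,1]<-.05)&(q[...,1]>-.32)&(z>.05)
zm=np.percentile(z[L],99.5); T=L&(z>zm-.012); print('lid zmax',zm,T.sum())
x=q[T][:,:2]; v=np.linalg.svd(x-x.mean(0),full_matrices=False)[2][0]; v*=np.sign(v[1]); print('yaw',-np.arctan2(v[0],v[1]),x.mean(0),x[x[:,1].argmin()],x[x[:,1].argmax()])
crop=im[105:255,215:415,::-1]; cv2.imwrite('pics/c1.png',cv2.resize(crop,(800,600),interpolation=cv2.INTER_CUBIC))
```

```text
47 [ 0.444  -0.0972  0.0291] [ 0.4339 -0.1003  0.0171] [ 0.4539 -0.0947  0.0357]
57 [ 0.4394 -0.1367  0.0278] [ 0.4282 -0.1391  0.0172] [ 0.4502 -0.1345  0.0357]
lid zmax 0.1601536724486262 78
yaw 1.4884492210385618 [ 0.6226 -0.1366] [ 0.6323 -0.139 ] [ 0.6164 -0.1343]
```

View pics/c1.png

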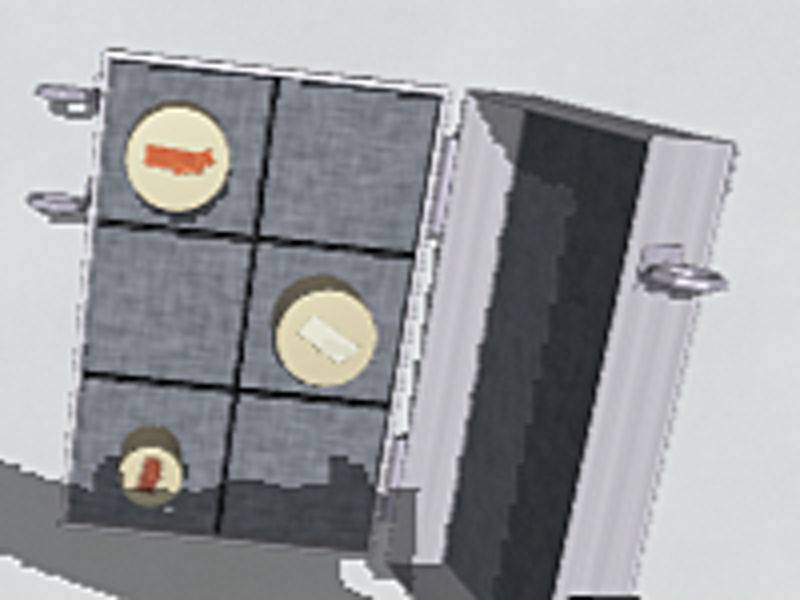

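Run:
```python
from see import *
from scipy.optimize import least_squares
c=arm.calibration('wrist')
pts=[((105,50),-.065,.096,.011),((455,88),.065,.096,.011),((65,522),-.065,-.096,.011),((372,550),.065,-.096,.011),((258,240),0,.031,.008),((240,389),0,-.031,.008)]
A=[];B=[]
for (u,v),x,y,z in pts: A.append((x,y)); B.append(ray((u/4+215,v/4+105),c,z)[:2])
A+= [(-.077,.080),(-.077,.040)]; B+=[(.444,-.0972),(.4394,-.1367)]
A=np.array(A);B=np.array(B)
R=lambda t:np.array([[np.cos(t),-np.sin(t)],[np.sin(t),np.cos(t)]])
f=lambda p:(A@R(p[2]).T+p[:2]-B).ravel()
r=least_squares(f,[.51,-.18,-.1],loss='soft_l1',f_scale=.002); p=r.x; print(p); print(f(p).reshape(-1,2)*1000)
for n,q in [('l1',(.4838,-.1205)),('l2',(.5403,-.1873)),('s',(.4743,-.2424))]: print(n,R(p[2]).T@(np.array(q)-p[:2]))
for x in (-.031,.031):
  for y in (.062,0,-.062): print((x,y),R(p[2])@[x,y]+p[:2])
print('eye',R(p[2])@[-.077,.08]+p[:2])
```

```text
[ 0.5129 -0.1846 -0.1044]
[[-0.0291  1.1697]
 [-0.5634  1.2383]
 [-1.5155 -1.8895]
 [ 1.6996 -3.1159]
 [-0.2601  1.2576]
 [-0.8265 -0.128 ]
 [ 0.6085  0.17  ]
 [ 1.0414 -0.1124]]
l1 [-0.0356  0.0607]
l2 [0.0276 0.0002]
s [-0.0323 -0.0615]
(-0.031, 0.062) [ 0.4885 -0.1197]
(-0.031, 0) [ 0.482  -0.1814]
(-0.031, -0.062) [ 0.4756 -0.243 ]
(0.031, 0.062) [ 0.5501 -0.1262]
(0.031, 0) [ 0.5437 -0.1878]
(0.031, -0.062) [ 0.5372 -0.2495]
eye [ 0.4446 -0.097 ]
```

Fitted case pose is (0.513, -0.1845), yaw -0.105, with residuals of about 1–2 mm. The front-middle compartment is free, and front -y will be once the small section is out. Picking the small section now.

```bash
python3 -m crank '[[0,-2,-38,-45,0],[0,-4,-76,-90,0],[0,-6,-113,-135,0],[0,-6,-113,-195,0],[0,-6,-113,-255,0],[0,-6,-113,-305,0],[0,-6,-113,-340,0],[0,-6,-113,-358,0]]' 40
python3 -m crank '[[-1,0,0,0,0],[-1,0,0,0,0],[-1,0,0,0,0],[-1,0,0,0,0],[-1,0,0,10,0],[-1,0,0,40,0],[-1,0,0,80,0],[-1,0,0,120,0]]' 40
```

```text
time: 4.9
tool_pos: [0.473, -0.2424, 0.0111]
tcp_rot: [[0.0, 1.0, -0.003], [1.0, -0.0, 0.002], [0.002, -0.003, -1.0]]
force: [0.2, -0.4, -0.4]
grip_width: 0.0429
grip_force: 0.0
time: 5.9
tool_pos: [0.4738, -0.2429, 0.1352]
tcp_rot: [[0.0, 1.0, 0.0], [1.0, -0.0, -0.0], [-0.0, 0.0, -1.0]]
force: [0.4, 0.4, -0.4]
grip_width: 0.0235
grip_force: 39.3
```

```bash
python3 -m crank '[[-1,10,40,0,0],[-1,25,95,0,0],[-1,40,150,0,0],[-1,55,205,0,0],[-1,70,260,0,0],[-1,85,315,0,0],[-1,100,370,0,0],[-1,115,425,0,0]]' 40
python3 -m crank '[[-1,12,45,-20,0],[-1,16,62,-60,0],[-1,16,62,-90,0],[-1,16,62,-108,0],[-1,16,62,-115,0],[-1,16,62,-119,0],[-1,16,62,-119,0],[-0.2,16,62,-119,0]]' 40
python3 -m crank '[[-0.2,0,0,0,0],[-0.2,0,0,0,0],[0,0,0,30,0],[0,-20,30,80,0],[0,-40,50,130,0],[0,-60,70,180,0],[0,-75,85,230,0],[0.1,-85,95,250,0]]' 40
python3 - <<'E'
from see import *
im,d,c,P=see('w2',['large_1','small_1','tape_roll','wood_tray'],[('wood_tray',0)])
E
```

```text
time: 6.9
tool_pos: [0.5893, 0.1839, 0.1343]
tcp_rot: [[-0.0, 1.0, 0.001], [1.0, 0.0, 0.0], [0.0, 0.001, -1.0]]
force: [0.7, -0.4, -0.2]
grip_width: 0.0233
grip_force: 39.3
time: 7.9
tool_pos: [0.6057, 0.244, 0.0153]
tcp_rot: [[0.0, 1.0, 0.001], [1.0, -0.0, 0.0], [0.0, 0.001, -1.0]]
force: [0.2, -1.3, 0.0]
grip_width: 0.0344
grip_force: 0.0
time: 8.9
tool_pos: [0.5205, 0.3405, 0.2683]
tcp_rot: [[-0.001, 1.0, 0.005], [1.0, 0.001, 0.003], [0.003, 0.005, -1.0]]
force: [0.6, -1.3, 0.1]
grip_width: 0.0471
grip_force: 0.0
8.9 [0.5205 0.3405 0.2683] [-0.0009  1.      0.0049  1.      0.0009  0.0027  0.0027  0.0049 -1.    ] cam [0.5187 0.4145 0.4123] [ 0.0062 -0.281  -0.9597]
large_1 0.88 [200.3 141.9] 974 ztop 0.03285681042405651 med [0.4571 0.3686] circ [0.4567 0.368 ] 0.0192
large_1 0.57 [259.  219.2] 872 ztop 0.03246937226020187 med [0.5265 0.2695] circ [0.5271 0.2689] 0.0193
small_1 0.77 [323.5 236.2] 382 ztop 0.03270567498589318 med [0.607  0.2482] circ [0.6048 0.2454] 0.0123
small_1 0.64 [206.6 275.9] 233 ztop 0.03194442955090989 med [0.4613 0.1916] circ [0.4596 0.191 ] 0.0114
tape_roll 0.96 [349.3 112.4] 3204 ztop 0.024894179741113288 med [0.5967 0.4006] circ [0.5966 0.3962] 0.0495
wood_tray 0.52 [208.4 276.1] 221 ztop 0.032032553139531406 med [0.4611 0.1916] circ [0.4589 0.19  ] 0.0123
LM wood_tray 0.84 [252.  191.6] [0.5165 0.3015 0.    ]
```

View pics/w2.png

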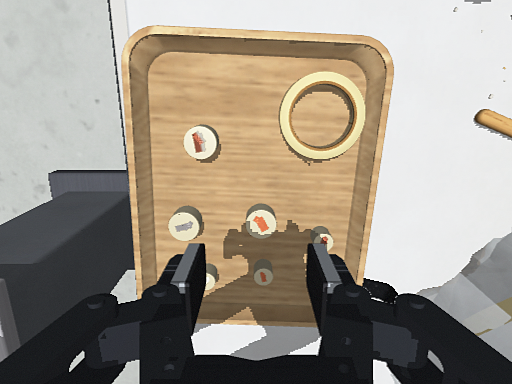

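Three large sections remain on the tray at (201,142), (184,224) and (261,222). The small one I placed stands at (323,240). Now I'll pick large A at (0.527,0.269) and carry it to the front-middle compartment.

```bash
python3 -m crank '[[0.3,3,-30,-40,0],[0.3,7,-60,-80,0],[0.3,7,-70,-130,0],[0.3,7,-70,-180,0],[0.3,7,-70,-220,0],[0.3,7,-70,-240,0],[0.3,7,-70,-250,0],[0.3,7,-70,-250,0]]' 40
python3 -m crank '[[-1,0,0,0,0],[-1,0,0,0,0],[-1,0,0,0,0],[-1,0,0,0,0],[-1,0,0,10,0],[-1,0,0,40,0],[-1,0,0,80,0],[-1,0,0,90,0]]' 40
python3 -m crank '[[-1,-5,-40,0,0],[-1,-11,-95,0,0],[-1,-17,-150,0,0],[-1,-23,-205,0,0],[-1,-29,-260,0,0],[-1,-35,-315,0,0],[-1,-41,-370,0,0],[-1,-47,-420,0,0]]' 40
python3 -m crank '[[-1,-3,-30,0,0],[-1,-3,-30,-20,0],[-1,-3,-30,-50,0],[-1,-3,-30,-75,0],[-1,-3,-30,-84,0],[-1,-3,-30,-88,0],[-1,-3,-30,-89.5,0],[-1,-3,-30,-89.5,0]]' 40
```

```text
time: 10.2
tool_pos: [0.5264, 0.2683, 0.0132]
tcp_rot: [[0.001, 1.0, -0.002], [1.0, -0.001, -0.001], [-0.001, -0.002, -1.0]]
force: [0.2, 0.1, -0.3]
grip_width: 0.0552
grip_force: 0.0
time: 11.2
tool_pos: [0.5286, 0.2697, 0.1072]
tcp_rot: [[-0.0, 1.0, 0.004], [1.0, 0.0, 0.002], [0.002, 0.004, -1.0]]
force: [0.0, -0.8, 0.2]
grip_width: 0.0359
grip_force: 40.2
time: 12.2
tool_pos: [0.479, -0.1526, 0.1038]
tcp_rot: [[0.0, 1.0, -0.001], [1.0, -0.0, 0.0], [0.0, -0.001, -1.0]]
force: [-0.3, -0.1, -0.2]
grip_width: 0.0365
grip_force: 40.2
time: 13.2
tool_pos: [0.4775, -0.1812, 0.0156]
tcp_rot: [[-0.0, 1.0, 0.001], [1.0, 0.0, -0.001], [-0.001, 0.001, -1.0]]
force: [0.4, -0.3, -0.5]
grip_width: 0.036
grip_force: 40.0
```

```bash
python3 -m crank '[[-1,0,0,-1.5,0],[0.05,0,0,-1.5,0],[0.05,0,0,-1.5,0],[0.05,0,0,-1,0],[0.05,0,0,30,0],[0.1,0,20,80,0],[0.3,-3,75,90,0],[0.3,-5,130,90,0]]' 40
python3 -m crank '[[0.3,-2,55,0,0],[0.3,-4,110,0,0],[0.3,-6,165,0,0],[0.3,-8,220,0,0],[0.3,-10,275,0,0],[0.3,-12,330,0,0],[0.3,-14,385,0,0],[0.3,-15,419,-10,0]]' 40
python3 -m crank '[[0.3,0,0,-30,0],[0.3,0,0,-60,0],[0.3,0,0,-78,0],[0.3,0,0,-81,0],[-1,0,0,-81,0],[-1,0,0,-81,0],[-1,0,0,-81,0],[-1,0,0,-81,0]]' 40
python3 -m crank '[[-1,0,0,10,0],[-1,0,0,40,0],[-1,0,0,80,0],[-1,1,-50,90,0],[-1,2,-105,90,0],[-1,3,-160,90,0],[-1,4,-215,90,0],[-1,5,-270,90,0]]' 40
```

```text
time: 14.2
tool_pos: [0.4731, -0.0503, 0.1061]
tcp_rot: [[0.002, 1.0, 0.003], [1.0, -0.002, -0.001], [-0.001, 0.003, -1.0]]
force: [1.0, 0.3, -1.2]
grip_width: 0.0553
grip_force: 0.0
time: 15.2
tool_pos: [0.4573, 0.3711, 0.0952]
tcp_rot: [[-0.002, 1.0, 0.002], [1.0, 0.002, 0.002], [0.002, 0.002, -1.0]]
force: [0.2, -0.3, -0.7]
grip_width: 0.0557
grip_force: 0.0
time: 16.2
tool_pos: [0.4575, 0.3683, 0.0146]
tcp_rot: [[0.0, 1.0, 0.001], [1.0, -0.0, 0.001], [0.001, 0.001, -1.0]]
force: [-0.3, -1.3, 4.2]
grip_width: 0.0362
grip_force: 40.3
time: 17.2
tool_pos: [0.462, 0.0964, 0.1044]
tcp_rot: [[-0.0, 1.0, 0.001], [1.0, 0.0, 0.0], [0.0, 0.001, -1.0]]
force: [1.2, -0.5, 0.0]
grip_width: 0.0365
grip_force: 40.1
```

```bash
python3 -m crank '[[-1,1,-45,0,0],[-1,3,-100,0,0],[-1,4,-155,0,0],[-1,6,-210,0,0],[-1,7,-265,0,0],[-1,9,-315,0,0],[-1,9,-338,0,0],[-1,9,-340,-10,0]]' 40
python3 -m crank '[[-1,0,0,-25,0],[-1,0,0,-50,0],[-1,0,0,-70,0],[-1,0,0,-77,0],[-1,0,0,-80,0],[-1,0,0,-81,0],[0.05,0,0,-81,0],[0.05,0,0,-81,0]]' 40
python3 -m crank '[[0.05,0,0,0,0],[0.05,0,0,30,0],[0.1,0,10,80,0],[0.3,0,50,130,0],[0.3,0,80,180,0],[0.3,0,100,220,0],[0.3,0,110,250,0],[0.3,0,110,250,0]]' 40
python3 - <<'E'
from see import *
im,d,c,P=see('w3',['large_1','small_1','locking_rod'],[('eye_first',.024),('eye_last',.024),('lid_front',.15),('rod_tip',.008),('locking_rod',.008)])
o=arm.outline_of('wrist','locking_rod')[0]['region']&(d>0)&(P[...,2]<.03)
q=P[o]; x=q[:,:2]; v=np.linalg.svd(x-x.mean(0),full_matrices=False)[2][0]; v*=np.sign(v[0]); print('rod',o.sum(),x.mean(0),np.arctan2(v[1],v[0]),(x@v).min(),(x@v).max(),x[(x@v).argmin()],x[(x@v).argmax()])
E
```

```text
time: 18.2
tool_pos: [0.4716, -0.2434, 0.0943]
tcp_rot: [[0.002, 1.0, 0.002], [1.0, -0.002, -0.001], [-0.001, 0.002, -1.0]]
force: [0.3, 0.2, -1.1]
grip_width: 0.0365
grip_force: 40.1
time: 19.2
tool_pos: [0.4714, -0.2416, 0.0133]
tcp_rot: [[-0.001, 1.0, 0.001], [1.0, 0.001, -0.0], [-0.0, 0.001, -1.0]]
force: [-0.9, -0.2, -0.5]
grip_width: 0.0449
grip_force: 0.0
time: 20.2
tool_pos: [0.4725, -0.1319, 0.2651]
tcp_rot: [[-0.001, 1.0, 0.005], [1.0, 0.001, -0.002], [-0.002, 0.005, -1.0]]
force: [-0.2, 0.3, -1.1]
grip_width: 0.0555
grip_force: 0.0
20.2 [ 0.4725 -0.1319  0.2651] [-0.0012  1.      0.0047  1.      0.0012 -0.0019 -0.0019  0.0047 -1.    ] cam [ 0.4709 -0.0585  0.4055] [ 0.0023 -0.2863 -0.9581]
large_1 0.87 [260.  200.2] 865 ztop 0.029704960919289945 med [ 0.4755 -0.1822] circ [ 0.4752 -0.1831] 0.0191
large_1 0.82 [252.3 246.5] 878 ztop 0.02953153888015585 med [ 0.4672 -0.2398] circ [ 0.4676 -0.241 ] 0.0193
large_1 0.81 [263.3 157.6] 927 ztop 0.029720930646449328 med [ 0.4822 -0.1196] circ [ 0.4821 -0.1206] 0.0192
large_1 0.75 [310.2 206.1] 919 ztop 0.029471226597518264 med [ 0.5385 -0.1868] circ [ 0.5388 -0.1875] 0.0191
locking_rod 0.79 [298.   29.8] 1029 ztop 0.014371320763658647 med [0.4955 0.0113] circ [0.5049 0.0105] 0.0293
LM eye_first 0.6 [228.9 135. ] [ 0.4411 -0.0986  0.024 ]
LM eye_last 0.66 [285.6 199.9] [ 0.5076 -0.1757  0.024 ]
LM eye_last 0.6 [221.4 168.7] [ 0.4315 -0.1376  0.024 ]
LM eye_last 0.45 [251.5 242.2] [ 0.4665 -0.231   0.024 ]
LM lid_front 0.91 [426.1 262. ] [ 0.617  -0.1923  0.15  ]
LM rod_tip 0.73 [375.8  26. ] [0.6015 0.0166 0.008 ]
LM rod_tip 0.31 [230.6 134.1] [ 0.4419 -0.0993  0.008 ]
LM locking_rod 0.78 [292.8  31.7] [0.5117 0.0108 0.008 ]
rod 1029 [0.5271 0.0131] 0.05982010521984438 0.47552094422720026 0.6016303974540538 [0.476  0.0065] [0.6017 0.0172]
```

View pics/w3.png

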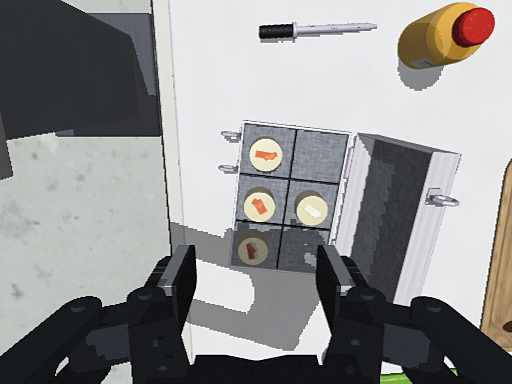

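The case now holds four large sections, at (266,155), (259,207), (312,210) and (252,250), and the small one is gone. Next I'll shut the lid from behind with closed fingers.

```bash
python3 -m crank '[[-1,50,-15,0,0],[-1,105,-35,0,0],[-1,160,-55,0,0],[-1,205,-70,0,0],[-1,205,-70,-20,0],[-1,205,-70,-70,0],[-1,205,-70,-120,0],[-1,205,-70,-148,0]]' 40
python3 -m crank '[[-1,-20,2,3,0],[-1,-45,5,9,0],[-1,-75,8,18,0],[-1,-98,10,18,0],[-1,-116,12,13,0],[-1,-133,14,7,0],[-1,-148,16,-3,0],[-1,-163,17,-14,0]]' 40
python3 -m crank '[[-1,-12,1,-14,0],[-1,-23,2,-29,0],[-1,-30,3,-45,0],[-1,-36,4,-58,0],[-1,-36,4,-62,0],[-1,-36,4,-64,0],[-1,-36,4,-64,0],[-1,-36,4,-64,0]]' 40
```

```text
time: 21.7
tool_pos: [0.6741, -0.2014, 0.1111]
tcp_rot: [[0.0, 1.0, -0.005], [1.0, -0.0, 0.002], [0.002, -0.005, -1.0]]
force: [-0.7, -0.3, -0.1]
grip_width: -0.0001
grip_force: 0.0
time: 22.7
tool_pos: [0.513, -0.1852, 0.1007]
tcp_rot: [[0.0, 1.0, 0.001], [1.0, -0.0, -0.0], [-0.0, 0.001, -1.0]]
force: [-0.2, 0.7, 0.8]
grip_width: -0.0001
grip_force: 0.4
time: 23.7
tool_pos: [0.476, -0.1806, 0.0379]
tcp_rot: [[-0.0, 1.0, -0.002], [1.0, 0.0, 0.001], [0.001, -0.002, -1.0]]
force: [-5.4, 2.4, 16.1]
grip_width: -0.0
grip_force: 7.7
```

```bash
python3 -m crank '[[-1,0,0,30,0],[-1,0,40,70,0],[-0.5,5,80,110,0],[-0.5,10,120,150,0],[-0.5,15,160,190,0],[-0.5,18,181,213,0],[-0.5,18,181,213,0],[-0.5,18,181,213,0]]' 40
cat > m.py <<'E'
from see import *
im,d,c,P=see('w4',[],[('eye_first',.024),('eye_last',.024),('rod_tip',.006),('locking_rod',.008)])
q=P; ok=d>0
b=ok&(q[...,0]>.41)&(q[...,0]<.458)&(q[...,1]<-.07)&(q[...,1]>-.17)&(q[...,2]>.017)&(q[...,2]<.04)
n,lab=cv2.connectedComponents(b.astype(np.uint8))
for i in range(1,n):
    m=lab==i
    if m.sum()>8: print('eye',m.sum(),q[m].mean(0),q[m].min(0),q[m].max(0))
lid=ok&(q[...,0]>.46)&(q[...,0]<.55)&(q[...,1]<-.11)&(q[...,1]>-.2); x=q[lid]; x=x[(x[:,2]>.02)&(x[:,2]<.06)]
A=np.c_[x[:,:2],np.ones(len(x))]; k=np.linalg.lstsq(A,x[:,2],rcond=None)[0]; print('lid plane',k,'z at front',k@[.45,-.17,1],'std',(A@k-x[:,2]).std())
bench=ok&(q[...,0]>.45)&(q[...,0]<.6)&(q[...,1]>.03)&(q[...,1]<.08); print('bench z',np.median(q[bench][:,2]))
r=ok&(q[...,0]>.46)&(q[...,0]<.62)&(q[...,1]>-.012)&(q[...,1]<.035)&(q[...,2]>.003)&(q[...,2]<.03)
x=q[r]
for a in np.arange(.47,.615,.008):
    s=x[(x[:,0]>=a)&(x[:,0]<a+.008)]
    if len(s): print(round(a+.004,3),len(s),'y',s[:,1].min().round(4),s[:,1].max().round(4),'ymid',s[:,1].mean().round(4),'z95',np.percentile(s[:,2],95).round(4))
E
python3 m.py
```

```text
time: 24.7
tool_pos: [0.4946, -0.0004, 0.2492]
tcp_rot: [[-0.0, 1.0, -0.001], [1.0, 0.0, -0.0], [-0.0, -0.001, -1.0]]
force: [0.3, -0.2, 0.5]
grip_width: 0.0213
grip_force: 0.0
24.7 [ 0.4946 -0.0004  0.2492] [-0.0002  1.     -0.0009  1.      0.0002 -0.0004 -0.0004 -0.0009 -1.    ] cam [0.4943 0.0727 0.3908] [-0.0018 -0.2855 -0.9584]
LM eye_first 0.72 [215.5 246.4] [ 0.445  -0.0984  0.024 ]
LM eye_last 0.15 [217.  246.3] [ 0.4468 -0.0983  0.024 ]
LM rod_tip 0.83 [352.3 146.5] [0.6051 0.0195 0.006 ]
LM locking_rod 0.78 [274.8 154. ] [0.5155 0.0111 0.008 ]
eye 16 [ 0.4569 -0.0824  0.0306] [ 0.4556 -0.0847  0.0176] [ 0.4579 -0.0816  0.0394]
eye 56 [ 0.4386 -0.0964  0.0278] [ 0.4324 -0.0994  0.0176] [ 0.4454 -0.094   0.0342]
lid plane [-0.0002  0.0019  0.0374] z at front 0.03697673741160474 std 0.0007011348476081232
bench z 0.001097179306854934
0.474 23 y 0.0032 0.0161 ymid 0.0106 z95 0.0161
0.482 84 y 0.0019 0.0288 ymid 0.0116 z95 0.0165
0.49 82 y -0.0089 0.0346 ymid 0.0117 z95 0.0163
0.498 87 y -0.0052 0.0289 ymid 0.0121 z95 0.0158
0.506 82 y -0.0089 0.0346 ymid 0.0127 z95 0.0149
0.514 82 y 0.0043 0.0346 ymid 0.0134 z95 0.0163
0.522 46 y 0.0088 0.022 ymid 0.0136 z95 0.0124
0.53 51 y 0.0067 0.022 ymid 0.0138 z95 0.0114
0.538 46 y 0.0044 0.0243 ymid 0.0143 z95 0.0108
0.546 48 y 0.0109 0.018 ymid 0.0146 z95 0.0099
0.554 45 y 0.0106 0.0189 ymid 0.015 z95 0.0098
0.562 50 y 0.0032 0.019 ymid 0.0154 z95 0.0097
0.57 47 y 0.0117 0.0198 ymid 0.0159 z95 0.0087
0.578 47 y 0.013 0.0199 ymid 0.0168 z95 0.0087
0.586 49 y 0.0128 0.029 ymid 0.0171 z95 0.0083
0.594 39 y -0.0014 0.021 ymid 0.0171 z95 0.0079
0.602 25 y -0.0075 0.02 ymid 0.016 z95 0.0058
0.61 3 y 0.0032 0.0232 ymid 0.0119 z95 0.0032
0.618 3 y 0.0045 0.0301 ymid 0.0208 z95 0.0032
```

View pics/w4.png

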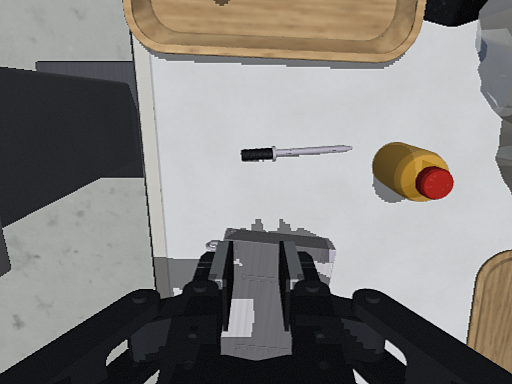

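The lid is shut (plane flat at z≈37 mm). The rod lies from (241,155) to (352,148) with a tilt of about 0.06 rad, tip down, and the handle grip point is (0.4875, 0.011).

```bash
python3 -m crank '[[-0.2,-1,1,-30,0.18],[-0.2,-2,3,-60,0.36],[-0.2,-4,5,-90,0.54],[-0.2,-5,7,-120,0.72],[-0.2,-6,9,-150,0.9],[-0.2,-7.5,11,-170,1.08],[-0.2,-7.5,11,-185,1.26],[-0.2,-7.5,11,-190,1.44]]' 40
python3 -m crank '[[-0.2,0,0,-20,0.1],[-0.2,0,0,-40,0.19],[-0.2,0,0,-54,0.19],[-0.2,0,0,-58,0.19],[-0.2,0,0,-58,0.19],[-1,0,0,-58,0.19],[-1,0,0,-58,0.19],[-1,0,0,-58,0.19]]' 60
python3 -m crank '[[-1,0,0,0,0],[-1,0,0,0,0],[-1,0,0,10,0],[-1,0,0,40,0],[-1,0,0,70,0],[-1,0,0,100,0],[-1,0,0,120,0],[-1,0,0,120,0]]' 60
python3 -c "
from see import *
for cam in ['wrist','side','scene']:
    im,d,c=look(cam,'r_'+cam)
    for t in ['rod_tip','locking_rod']:
        for o in arm.landmark_of(cam,t)[:2]: print(cam,t,round(o['conf'],2),np.array(o['pixel']),ray(o['pixel'],c,.12))
    for o in arm.outline_of(cam,'locking_rod')[:1]:
        m=o['region']&(d>0); q=cloud(d,c)[m]; q=q[q[:,2]>.08]; print(len(q), q.min(0) if len(q) else '',q.max(0) if len(q) else '')
"
```

```text
time: 25.95
tool_pos: [0.4864, 0.0106, 0.0583]
tcp_rot: [[-0.992, 0.125, -0.003], [0.125, 0.992, 0.0], [0.003, -0.0, -1.0]]
force: [0.1, 0.1, 0.6]
grip_width: 0.0341
grip_force: 0.0
time: 26.95
tool_pos: [0.4879, 0.0109, 0.0023]
tcp_rot: [[-0.998, -0.059, 0.001], [-0.059, 0.998, -0.0], [-0.001, -0.0, -1.0]]
force: [0.2, -0.8, 1.8]
grip_width: 0.0104
grip_force: 58.6
time: 27.95
tool_pos: [0.4884, 0.0109, 0.1233]
tcp_rot: [[-0.998, -0.059, 0.003], [-0.059, 0.998, -0.0], [-0.003, -0.001, -1.0]]
force: [0.4, -1.0, -1.0]
grip_width: 0.0105
grip_force: 58.6
wrist locking_rod 0.69 [252.3 322.5] [0.5245 0.0121 0.12  ]
wrist locking_rod 0.69 [233.8 354.7] [0.5451 0.0035 0.12  ]
30 [0.4723 0.0445 0.1723] [0.493  0.0571 0.1919]
side rod_tip 0.57 [248.6 183.6] [0.6031 0.0112 0.12  ]
side locking_rod 0.61 [291.4 182.3] [0.4589 0.0022 0.12  ]
side locking_rod 0.39 [274.  180.9] [ 0.5172 -0.0091  0.12  ]
78 [0.4985 0.0098 0.1192] [0.5917 0.0248 0.1386]
scene rod_tip 0.47 [259.3 168.6] [0.6108 0.0181 0.12  ]
scene locking_rod 0.7 [234.1 241. ] [ 0.4069 -0.2042  0.12  ]
scene locking_rod 0.45 [232.5 176.7] [0.5182 0.0274 0.12  ]
0
```

```bash
python3 -c "
from see import *
im,d,c=look('side','r2'); P=cloud(d,c)
m=(d>0)&(P[...,0]>.46)&(P[...,0]<.62)&(P[...,1]>-.02)&(P[...,1]<.05)&(P[...,2]>.09)&(P[...,2]<.15)
q=P[m]
for a in np.arange(.46,.62,.01):
    s=q[(q[:,0]>=a)&(q[:,0]<a+.01)]
    if len(s): print(round(a+.005,3),len(s),s[:,1].mean().round(4),s[:,2].min().round(4),s[:,2].mean().round(4),s[:,2].max().round(4))
cv2.imwrite('pics/c5.png',cv2.resize(im[130:230,200:333,::-1],(798,600),interpolation=cv2.INTER_CUBIC))
"
```

```text
0.475 9 0.0238 0.1242 0.1377 0.1475
0.485 20 0.0277 0.1224 0.1366 0.1493
0.495 23 0.0219 0.1228 0.1373 0.1496
0.505 12 0.0168 0.1236 0.1314 0.1362
0.515 11 0.0175 0.1259 0.1314 0.1371
0.525 6 0.0171 0.1266 0.1304 0.1342
0.535 8 0.016 0.124 0.1285 0.1317
0.545 9 0.0178 0.1248 0.129 0.1341
0.555 6 0.0181 0.1235 0.1273 0.1299
0.565 6 0.021 0.1261 0.1287 0.1312
0.575 8 0.0195 0.1217 0.1266 0.1305
0.585 9 0.0187 0.1217 0.1258 0.1297
0.595 6 0.0214 0.1217 0.1253 0.1277
0.605 3 0.0198 0.1222 0.1239 0.1264
```

View pics/c5.png

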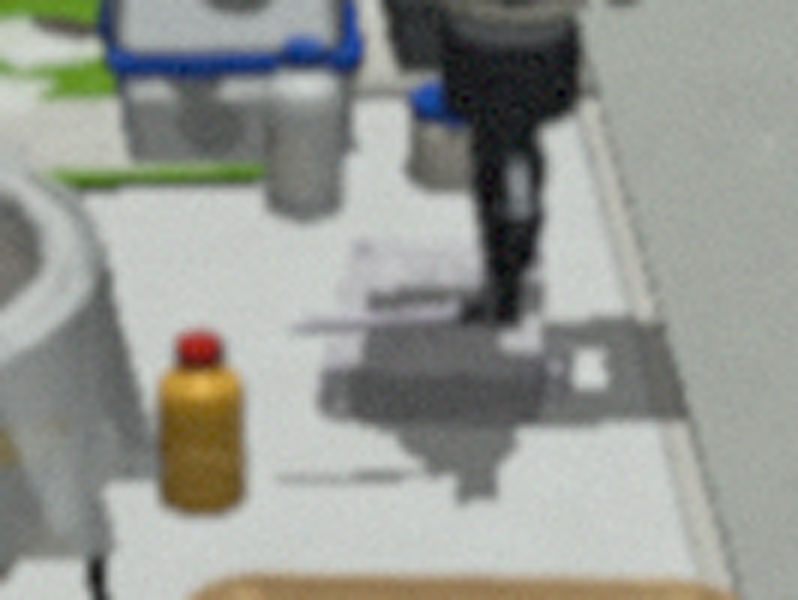

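The side crop shows the rod gripped at (490,310) with its tip at (300,325), slightly tip-down at about 0.065 rad. I'll turn it into line with the eyes now.

```bash
python3 -m crank '[[-1,-4,4,0,-0.18],[-1,-8,8,0,-0.36],[-1,-12,12,0,-0.54],[-1,-16,16,0,-0.72],[-1,-20,20,0,-0.9],[-1,-24,24,0,-1.08],[-1,-27,26,0,-1.26],[-1,-29,26,0,-1.44]]' 60
python3 -m crank '[[-1,0,0,-10,-0.15],[-1,0,0,-30,-0.295],[-1,0,0,-55,-0.295],[-1,0,0,-75,-0.295],[-1,0,0,-90,-0.295],[-1,0,0,-96,-0.295],[-1,0,0,-96,-0.295],[-1,0,0,-96,-0.295]]' 60
python3 -c "
from see import *
for cam in ['wrist','side','scene']:
    im,d,c=look(cam,'i_'+cam); P=cloud(d,c)
    for t in ['rod_tip','eye_first']:
        for o in arm.landmark_of(cam,t)[:2]: print(cam,t,round(o['conf'],2),np.array(o['pixel']),ray(o['pixel'],c,.0255))
    m=(d>0)&(P[...,0]>.43)&(P[...,0]<.475)&(P[...,1]>-.10)&(P[...,1]<.02)&(P[...,2]>.012)&(P[...,2]<.045); q=P[m]
    for a in np.arange(-.105,.02,.01):
        s=q[(q[:,1]>=a)&(q[:,1]<a+.01)]
        if len(s): print(round(a+.005,3),len(s),s.mean(0),s[:,0].min().round(4),s[:,0].max().round(4),s[:,2].max().round(4))
im=cv2.imread('pics/i_scene.png'); cv2.imwrite('pics/c6.png',np.hstack([cv2.resize(im[190:265,190:290],(400,300),interpolation=cv2.INTER_CUBIC),cv2.resize(cv2.imread('pics/i_wrist.png'),(400,300))]))
"
```

```text
time: 29.6
tool_pos: [0.4583, 0.0372, 0.1218]
tcp_rot: [[-0.183, 0.983, -0.0], [0.983, 0.183, 0.0], [0.0, -0.0, -1.0]]
force: [0.0, -0.0, -0.3]
grip_width: 0.0106
grip_force: 58.7
time: 30.6
tool_pos: [0.459, 0.037, 0.0263]
tcp_rot: [[0.105, 0.994, 0.001], [0.994, -0.105, -0.0], [0.0, 0.001, -1.0]]
force: [-0.9, -0.5, -0.1]
grip_width: 0.0107
grip_force: 58.7
-0.02 2 [ 0.4526 -0.0154  0.0309] 0.4488 0.4564 0.0317
-0.01 227 [ 0.4533 -0.0093  0.0335] 0.4489 0.4574 0.0355
-0.0 258 [ 0.4544 -0.      0.0341] 0.4501 0.4587 0.036
0.01 383 [0.4562 0.0119 0.038 ] 0.4495 0.4622 0.041
0.02 215 [0.4564 0.0178 0.0376] 0.4504 0.4623 0.04
side rod_tip 0.63 [294.6 193.6] [ 0.4349 -0.0972  0.0255]
side eye_first 0.56 [287.9 191.9] [ 0.4586 -0.1112  0.0255]
side eye_first 0.22 [253.  282.3] [0.5894 0.4039 0.0255]
-0.1 4 [ 0.4445 -0.0963  0.0212] 0.4371 0.452 0.0243
-0.09 3 [ 0.4575 -0.0888  0.0242] 0.4373 0.4676 0.0255
-0.08 6 [ 0.4706 -0.0818  0.034 ] 0.4683 0.4721 0.0404
-0.07 2 [ 0.4488 -0.0716  0.031 ] 0.4468 0.4508 0.0319
-0.06 4 [ 0.4471 -0.0602  0.033 ] 0.4442 0.4518 0.0353
-0.05 4 [ 0.4488 -0.
[... 582 characters left out ...]
1 27 [ 0.4507 -0.0978  0.0277] 0.4319 0.4743 0.0414
-0.09 19 [ 0.459  -0.0906  0.0333] 0.4326 0.4725 0.0394
-0.08 8 [ 0.4528 -0.0814  0.0286] 0.44 0.4667 0.0367
-0.07 6 [ 0.4424 -0.0709  0.0292] 0.4404 0.4443 0.0357
-0.06 5 [ 0.4443 -0.0602  0.0271] 0.4407 0.4476 0.03
-0.05 10 [ 0.4441 -0.0507  0.0296] 0.4418 0.447 0.0345
-0.04 6 [ 0.4464 -0.039   0.0321] 0.4436 0.4502 0.0355
-0.03 4 [ 0.447  -0.0306  0.0325] 0.4447 0.4487 0.0371
-0.02 6 [ 0.4477 -0.0202  0.0301] 0.4461 0.4504 0.0344
-0.01 5 [ 0.4509 -0.0085  0.0282] 0.4477 0.4549 0.0325
-0.0 9 [ 0.4503 -0.0003  0.0315] 0.4461 0.4557 0.0346
0.01 15 [0.4522 0.0094 0.0333] 0.4448 0.4603 0.0393
0.02 7 [0.451  0.0179 0.0365] 0.4461 0.4559 0.0413
```

View pics/c6.png

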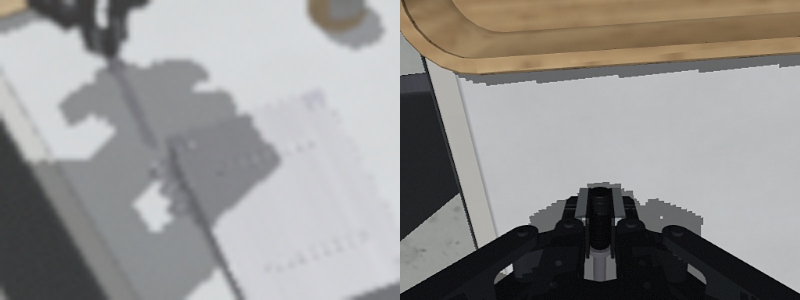

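The rod is in line with the eyes and its tip is about 15 mm short of the first one. Inserting slowly along its own axis.

```bash
python3 -m crank '[[-1,-0.4,-4,-0.3,0],[-1,-0.8,-8,-0.5,0],[-1,-1.2,-12,-0.8,0],[-1,-1.7,-16,-1,0],[-1,-2.1,-20,-1.3,0],[-1,-2.5,-24,-1.6,0],[-1,-2.9,-28,-1.8,0],[-1,-2.9,-28,-1.8,0]]' 60
```

```text
time: 32.05
tool_pos: [0.4556, 0.0087, 0.0239]
tcp_rot: [[0.105, 0.994, -0.0], [0.994, -0.105, 0.0], [0.0, -0.0, -1.0]]
force: [-0.8, 0.4, -0.9]
grip_width: 0.0106
grip_force: 58.7
```

```bash
python3 -m crank '[[-1,-0.4,-4,-0.3,0],[-1,-0.8,-8,-0.5,0],[-1,-1.2,-12,-0.8,0],[-1,-1.7,-16,-1,0],[-1,-2.1,-20,-1.3,0],[-1,-2.5,-24,-1.6,0],[-1,-2.9,-28,-1.8,0],[-1,-2.9,-28,-1.8,0]]' 60
python3 -c "
from see import *
im,d,c=look('scene','j_scene')
for o in arm.landmark_of('scene','rod_tip')[:2]: print(round(o['conf'],2),np.array(o['pixel']),ray(o['pixel'],c,.024))
cv2.imwrite('pics/c7.png',cv2.resize(im[195:265,195:288,::-1],(797,600),interpolation=cv2.INTER_CUBIC))"
```

```text
time: 33.05
tool_pos: [0.4527, -0.0193, 0.0222]
tcp_rot: [[0.105, 0.994, -0.0], [0.994, -0.105, 0.0], [0.0, -0.0, -1.0]]
force: [0.1, -0.3, -0.3]
grip_width: 0.0102
grip_force: 58.7
0.66 [237.4 238.7] [ 0.4491 -0.1344  0.024 ]
```

View pics/c7.png

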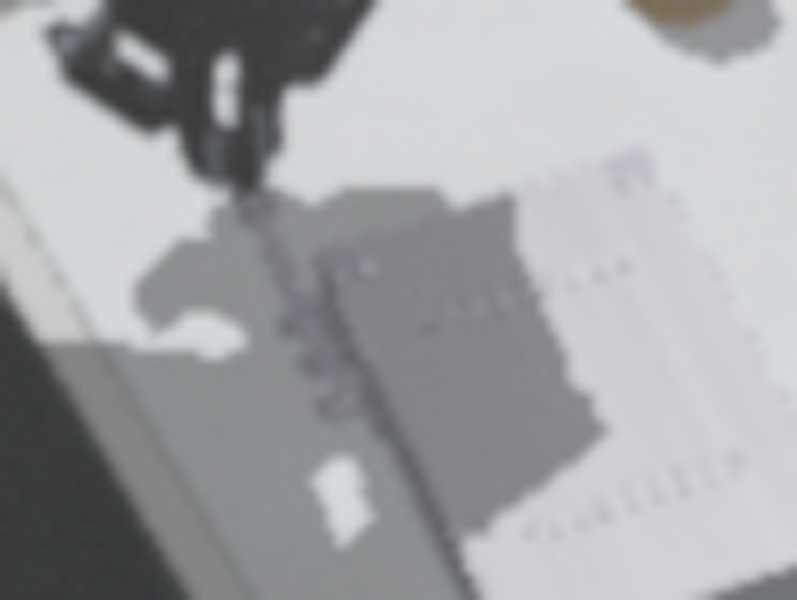

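The rod shaft runs into the row of eyes at about (295,325) to (335,405) with no contact force, so I'll push the rest of the way.

```bash
python3 -m crank '[[-1,-0.5,-5,-0.3,0],[-1,-1.1,-10,-0.6,0],[-1,-1.6,-15,-1,0],[-1,-2.1,-20,-1.3,0],[-1,-2.6,-25,-1.6,0],[-1,-3.2,-30,-2,0],[-1,-3.9,-37,-2.4,0],[-1,-3.9,-37,-2.4,0]]' 60
python3 -c "
from see import *
for cam in ['side','scene']:
    im,d,c=look(cam,'k_'+cam)
    for t in ['rod_tip','eye_last']:
      for o in arm.landmark_of(cam,t)[:2]: print(cam,t,round(o['conf'],2),np.array(o['pixel']),ray(o['pixel'],c,.022))
im=cv2.imread('pics/k_scene.png');cv2.imwrite('pics/c8.png',cv2.resize(im[195:265,195:288],(797,600),interpolation=cv2.INTER_CUBIC))"
```

```text
time: 34.15
tool_pos: [0.4488, -0.0565, 0.0198]
tcp_rot: [[0.106, 0.994, -0.0], [0.994, -0.106, -0.0], [-0.0, -0.0, -1.0]]
force: [0.5, 0.3, -1.1]
grip_width: 0.0105
grip_force: 58.7
side rod_tip 0.41 [294.6 187.2] [ 0.4293 -0.1573  0.022 ]
side eye_last 0.67 [291.5 195.4] [ 0.4469 -0.0897  0.022 ]
side eye_last 0.67 [292.6 193.3] [ 0.4414 -0.1065  0.022 ]
scene rod_tip 0.53 [242.1 250.1] [ 0.4425 -0.1787  0.022 ]
scene eye_last 0.69 [237.8 242.3] [ 0.4445 -0.146   0.022 ]
```

View pics/c8.png

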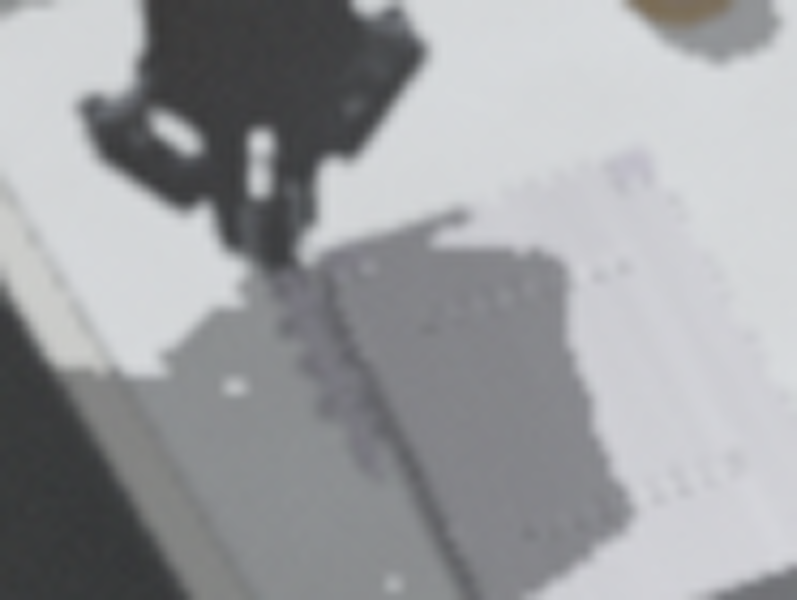

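The tip stands clear past the last eye at (375,470), and the last eye is at about (340,405). Releasing and backing off upward.

```bash
python3 -m crank '[[-1,0,0,-1.5,0],[-0.3,0,0,-1.5,0],[-0.3,0,0,-1.5,0],[-0.3,0,0,-1.5,0],[-0.3,0,0,10,0],[-0.3,0,0,50,0],[-0.3,0,0,100,0],[-0.3,0,20,150,0]]' 60
python3 -m crank '[[-0.3,0,15,40,0],[-0.3,0,30,70,0],[-0.3,0,45,90,0],[-0.3,0,45,90,0],[-0.3,0,45,90,0],[-0.3,0,45,90,0],[-0.3,0,45,90,0],[-0.3,0,45,90,0]]' 60
python3 -c "
from see import *
im,d,c=look('wrist','f_w'); P=cloud(d,c)
for t in ['rod_tip','locking_rod','eye_first','eye_last']:
    for o in arm.landmark_of('wrist',t)[:1]: print(t,round(o['conf'],2),np.array(o['pixel']),ray(o['pixel'],c,.022))
R=np.array([[np.cos(.105),-np.sin(.105)],[np.sin(.105),np.cos(.105)]])
l=(P[...,:2]-[.513,-.1845])@R.T
m=(d>0)&(l[...,0]>-.095)&(l[...,0]<-.067)&(l[...,1]<.15)&(l[...,1]>-.03)&(P[...,2]>.006)
for a in np.arange(-.03,.15,.01):
    k=m&(l[...,1]>=a)&(l[...,1]<a+.01)
    if k.sum(): print(round(a+.005,3),k.sum(),'x',np.median(l[k][:,0]).round(4),'z',np.percentile(P[k][:,2],[10,50,95]))
ld=(d>0)&(abs(l[...,0])<.055)&(abs(l[...,1])<.09)&(P[...,2]>.02)&(P[...,2]<.06); A=np.c_[l[ld],np.ones(ld.sum())]; print('lid',np.linalg.lstsq(A,P[ld][:,2],rcond=None)[0])
cv2.imwrite('pics/c9.png',cv2.resize(im[:,:,::-1],(800,600)))"
```

```text
time: 35.45
tool_pos: [0.4488, -0.0365, 0.1721]
tcp_rot: [[0.106, 0.994, 0.001], [0.994, -0.106, -0.0], [-0.0, 0.001, -1.0]]
force: [0.8, 0.4, -1.1]
grip_width: 0.0301
grip_force: 0.0
time: 36.45
tool_pos: [0.4485, 0.0088, 0.2593]
tcp_rot: [[0.105, 0.994, -0.001], [0.994, -0.105, 0.0], [-0.0, -0.001, -1.0]]
force: [-0.6, -0.3, -0.5]
grip_width: 0.0299
grip_force: 0.0
rod_tip 0.68 [260.7 301.5] [ 0.4355 -0.1736  0.022 ]
locking_rod 0.8 [261.2 242.8] [ 0.4446 -0.09    0.022 ]
eye_first 0.93 [260.1 249.5] [ 0.4423 -0.0989  0.022 ]
eye_last 0.85 [258.4 276.2] [ 0.4363 -0.136   0.022 ]
-0.025 8 x -0.0674 z [0.0333 0.0359 0.0364]
-0.015 8 x -0.0674 z [0.0293 0.03   0.0324]
-0.005 9 x -0.0673 z [0.0251 0.0269 0.0292]
0.005 20 x -0.0765 z [0.0225 0.0229 0.0253]
0.015 43 x -0.0779 z [0.0194 0.0241 0.0255]
0.025 48 x -0.0779 z [0.0151 0.0242 0.0261]
0.035 55 x -0.078 z [0.0217 0.0256 0.0356]
0.045 121 x -0.0768 z [0.0188 0.0244 0.036 ]
0.055 69 x -0.0768 z [0.0217 0.028  0.037 ]
0.065 119 x -0.0769 z [0.0205 0.0246 0.0328]
0.075 69 x -0.0771 z [0.0214 0.0257 0.0337]
0.085 122 x -0.077 z [0.0187 0.0239 0.0327]
0.095 85 x -0.0783 z [0.0216 0.0263 0.0293]
0.105 81 x -0.0784 z [0.0231 0.0263 0.0279]
0.115 87 x -0.0784 z [0.0226 0.0259 0.028 ]
0.125 84 x -0.0785 z [0.0234 0.0262 0.0279]
0.135 54 x -0.0785 z [0.0176 0.024  0.0272]
lid [0.0011 0.0006 0.0376]
```

View pics/c9.png

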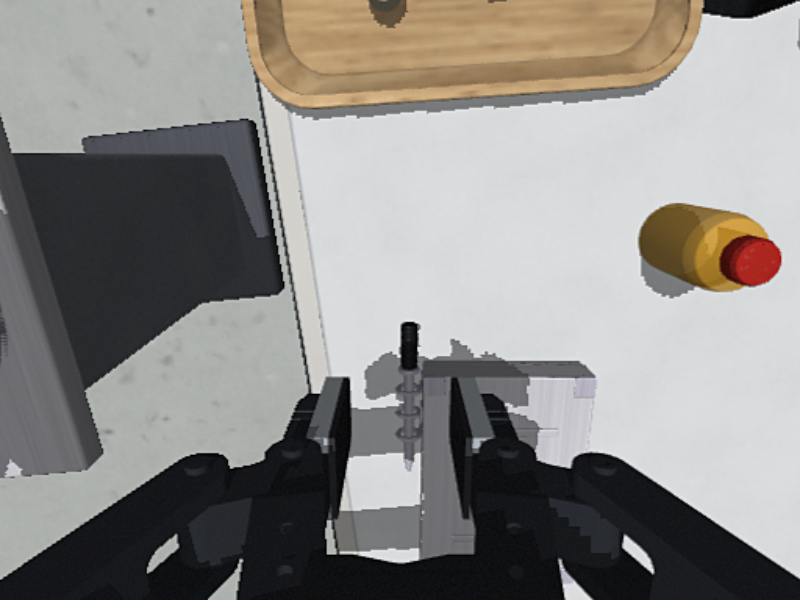

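The rod runs level through all three eyes (shaft from (409,370) to (408,468)) with its tip past the last eye and its collar outside the first. The lid is flat.

```bash
python3 -c "
from bench import arm
print(arm.hand_in())"
```

```text
the job is handed in; nothing more can be done
None
```

The job is handed in, about 36 s in: four large sections are in the case, the fifth large and all three small ones are on the tray, the lid is shut, and the rod is through all three eyes; the hand-in returned no verdict.

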